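# Charge the ball hopper and hold its gate rod out at the mark

### The arm

A 7-joint arm with a two-finger parallel gripper is mounted at the origin on a cart in front of the work surface, level with it; the furniture and walls round the work are solid. World frame = base frame: x ahead of the robot, y to its left, z up, the work surface at z = 0. Lengths are in m, angles in rad, forces in N, time in s.
With the tool pointing down it reaches from about 0.35 to 0.775 m from the base axis. Payload 3.1 kg.
Tool frame: the origin (TCP) lies between the finger pads; the fingertips stand 22 mm ahead of it and the grasp point (between the pads) lies 3 mm ahead of it; z points along the fingers, y is the line along which they close (so a half turn about z gives the same grasp; the last joint's range is limited). The gripper opens to 85 mm and grips with 20 to 120 N. Pads are 22 mm wide; open, the fingers measure 114 mm over their backs; the gripper's body (76 mm by 85 mm) begins 54 mm behind the grasp point. The pads swing forward as they close: fully open they stand 13 mm farther back than shut.
Start: joints at [-1.143, 0.311, 0.014, 1.512, -0.004, 1.319, -0.027], TCP at [0.249, 0.49, 0.253] pointing down, gripper open.
Joint ranges: [-2.7, 2.7], [-0.3, 1.91], [-1.27, 1.3], [0.12, 2.57], [-1.44, 4.58], [0.2, 2.03], [-3.05, 3.05]. Speed limits (rad/s): [2.79, 2.79, 3.14, 3.14, 3.14, 3.14, 3.14].

### API

Orientations are given as a unit quaternion [w, x, y, z].
In Python, from rig import get_state, capture, finish_job gives the robot as it stands.
- The arm moves only by the tool arm_command, never from a script. Its argument "series" is a list of rows, each an object with "gripper": the opening in per cent of the stroke, from 0 (shut) to 100 (fully open); "delta_pos": the shift along the tool's x, y, z in m, a list of three; "dr": the turn, a rotation vector about the tool's x, y, z in degrees, a list of three. A call has 1 to 12 rows; each row is the pose to reach, as a shift and turn from the pose commanded when the call began, along the tool's axes at that moment; what a row does not reach only later rows make up. A row lasts 1/8 s, in which the tool goes at most 62.5 mm and 10.7 degrees, less where a joint would pass 70% of its speed; a pose out of reach is approached as far as the arm can. A call with a gripper value outside its range is refused whole. The fingers move at their own pace and stop on an object; "squeeze" is the grip in N (left out, the last holds). Time passes only in rows, so rows that repeat a pose let the fingers close. It gives the time, the measured TCP pose, the force, the opening and the grip force at its end, in the units of the state.
- get_state(): the state, without advancing time (a new reading comes with each control period).
- capture(name): name is "side" or "top"; returns a dict with "pixels" (480x640x3 uint8, blue, green, red), "depth" (480x640 float32, m along the optical axis (not along the pixel's ray), 0 where there is no reading), "vertical_fov" (degrees; the focal length in pixels is half the picture's height over the tangent of half this angle, whatever the lens; pixels are square), "cx", "cy" (the principal point, pixels), "R" (3x3) and "t" (3): a world point X has camera coordinates R X + t. Camera axes: x right, y down, z forward; pixel columns grow to the right and rows downward; lengths in m; the calibration is good to about 2 mm. A picture is of the moment at which its call begins.
- finish_job(): hands the job in; it is judged then, once.
The state is a dict: "time": time; "qpos": joint angles; "qvel": joint speeds; "effort": joint torques, N m; "eef_pos": TCP position; "tcp_rot": TCP orientation; "ft_force": force on the tool from outside, world axes, zero at the start; "moment": the same for the moment, N m; "gripper_width": finger opening in m; "grip_force": force on a finger pad.
Only numpy, scipy, OpenCV 4.12 (cv2) and the standard library are available. Lean on these libraries where they do the work, as an engineer would, in place of code of your own. Each camera call takes 0.05 s, during which the arm holds its last target. There are 200 camera calls.

### The job

Pour all five steel balls from the scoop into the dispenser's hopper while its gate is shut, and set the empty scoop back down upright on the bench. Then pull the sprung rod out until its dark ring is level with the mouth of the tube, so that the balls drop into the catch tray, and finish while holding the rod there. Leave the oil bottle and the tape roll where they are.

Things in the scene. Friction and masses are not known exactly. Their poses are not given: they have to be found in the camera images.
- stand: Fixed ball dispenser, grey steel and aluminium, dark base plate 220 x 116 x 6 mm. A square hopper stands over a spring-closed slide gate, with a catch tray below. Origin: on the bench straight under the hopper's centre, which is also that of gate and tray; z up; its own -x is the direction in which the pull rod comes out.
- hopper_mouth (a point): Centre of the hopper's open mouth, 128 mm above the bench; axes as the stand. The mouth is about 118 mm square inside, the rim 131 mm above the bench; the hopper narrows to a 60 mm square throat over the gate.
- gate_top (a point): Centre of the gate's upper face at the start, at the bottom of the hopper, 50 mm above the bench (fixed to the stand, does not move with the gate); balls in the hopper rest there. Axes as the stand.
- tray_floor (a point): Centre of the catch tray's floor, 6 mm above the bench; axes as the stand. The tray is 88 x 88 mm inside, walls up to 36 mm above the bench.
- gate_rod (a joint): Travel in m of the telescoping pull rod (steel, 10 mm thick, carries the gate): 0 = gate shut; grows as the rod is drawn out along the stand's -x, stop at 0.085. At 0.065 the dark ring is level with the tube's mouth and the gate is clear of the throat. An inner spring pulls it back: 4 N at 0, 10 N at the mark; let go, it shuts.
- rod_mark (a point): Centre of the dark ring (4 mm wide) round the pull rod, its length mark; moves with the rod. At the start hidden 65 mm inside the tube.
- tube_mouth (a point): Centre of the open end of the fixed outer tube (18 mm thick) from which the rod comes, 150 mm from the hopper's centre along the stand's -x and 44 mm above the bench.
- rod_grip (a point): Grip point on the upright black plate at the rod's outer end, 86 mm above the bench, mid-width; axes as the stand. Plate: 12 mm thick along the pull, 40 mm wide, 36 to 106 mm above the bench; the rod joins it at 44 mm height; the tube's mouth is 39 mm behind it at the start. Can be gripped from above, a finger on each broad face.
- scoop_grip (a point): Grip point of the loose pouring scoop, in the middle of its black grip plate (10 mm thick, 44 mm wide), which leans 30 degrees back from vertical, away from the lip. 87 mm above the scoop's underside, 27 mm below the plate's end along it. Fingers go on the two broad faces, the hand leaning back with the plate. Axes: z up when it stands, -x towards the lip.
- scoop_lip (a point): Middle of the scoop's pouring lip, 148 mm from scoop_grip along the scoop's -x and 42 mm lower; 45 mm above its underside. Axes as scoop_grip. The scoop is an open aluminium tray (0.12 kg), 80 mm wide, walls 45 mm high, floor 60 mm long, front sloping up at 38 degrees to the lip. Tipped lip-down, balls roll out from about 42 degrees; 55 empties it.
- ball0_center (a point): Centre of one of the five loose steel balls, 20 mm across, 33 g, all in the scoop at the start.
- ball1_center (a point): Centre of one of the five loose steel balls, 20 mm across, 33 g, all in the scoop at the start.
- ball2_center (a point): Centre of one of the five loose steel balls, 20 mm across, 33 g, all in the scoop at the start.
- ball3_center (a point): Centre of one of the five loose steel balls, 20 mm across, 33 g, all in the scoop at the start.
- ball4_center (a point): Centre of one of the five loose steel balls, 20 mm across, 33 g, all in the scoop at the start.
- oil_bottle: Bystander: white oil bottle, 44 mm across, 120 mm tall, origin at its underside.
- tape_roll: Bystander: black roll of tape lying flat, 67 mm across, 19 mm high, origin at its underside.

How it is judged:
By the outcome, as a careful person would: the job done as asked, in the order asked, and still so for the second after the job is handed in, while the arm keeps its last pose, push and grip.
It also fails if it takes over 72 s, if anything falls off the work surface, if the arm or the gripper's body presses on something with over 40 N, if the wrist force passes 120 N, or if a joint passes its speed limit or range.

## Working session

There is one attempt and no reset: what is moved stays moved. The work goes in short steps, Python scripts to look and compute and a tool call to move; the robot and the scene stay as the last step left them, time stands still between calls to the robot, and variables do not carry over. Pictures are saved under pics/ and viewed, at most 12 in all, crops included, and the job is handed in when it is done.

Besides the shell and the picture viewer there is one more tool, called by a JSON object that holds its "name" and its "arguments", one argument or row to a line. arm_command: Moves the arm, as the interface text tells. Its arguments: {"type":"object","properties":{"series":{"type":"array","items":{"type":"object","properties":{"gripper":{"type":"number"},"delta_pos":{"type":"array","items":{"type":"number"}},"dr":{"type":"array","items":{"type":"number"}}}}},"squeeze":{"type":"number"}},"required":["series"]}

```bash
mkdir -p pics; cat > h.py <<'E'
import numpy as np, cv2
from rig import get_state, capture, finish_job
from scipy.spatial.transform import Rotation as Ro
def cloud(c):
    f=240/np.tan(np.radians(c["vertical_fov"]/2)); v,u=np.mgrid[:480,:640]; d=c["depth"]
    P=np.stack([(u-c["cx"])/f*d,(v-c["cy"])/f*d,d],-1)
    W=(P-c["t"])@np.array(c["R"]); W[d<=0]=np.nan
    return W
E
python3 - <<'E'
from h import *
for n in("top","side"):
    c=capture(n); cv2.imwrite(f"pics/{n}0.png",c["pixels"]); np.savez(f"{n}0.npz",**c)
    print(n,c["vertical_fov"],c["cx"],c["cy"],np.round(-np.array(c["R"]).T@c["t"],3),np.round(c["R"],2).tolist())
s=get_state();print(s)
E
```

```text
top 45.655611973042504 318.1186233869459 242.10258481711494 [0.407 0.064 1.068] [[0.02, -1.0, -0.0], [-0.99, -0.01, -0.14], [0.14, 0.01, -0.99]]
side 56.86193290257543 314.4198253845184 243.540958940703 [ 0.194 -0.664  0.692] [[0.91, -0.41, 0.01], [-0.23, -0.54, -0.81], [0.34, 0.74, -0.58]]
{'time': 0.1, 'qpos': array([-1.14273977,  0.31168   ,  0.01396621,  1.51293271, -0.0043904 ,
        1.31920834, -0.02720692]), 'qvel': array([ 0.00132545,  0.00051922,  0.00170898, -0.00477984,  0.00114696,
       -0.00018326, -0.00010755]), 'effort': array([ 5.37386022e-04, -3.80857050e+01,  1.46323359e-01, -2.31244612e+01,
        1.21750330e-02,  8.05315358e-03, -1.91806038e-06]), 'eef_pos': array([0.24866171, 0.48987681, 0.25229623]), 'tcp_rot': array([-2.10371286e-04,  2.32677132e-01,  9.72553415e-01, -1.07857269e-03]), 'ft_force': array([ 0.59127306, -0.41444874,  0.24900083]), 'moment': array([-0.01800554, -0.00653224, -0.02371832]), 'grip_force': 0.0, 'gripper_width': 0.08477116486326579}
```

View pics/top0.png

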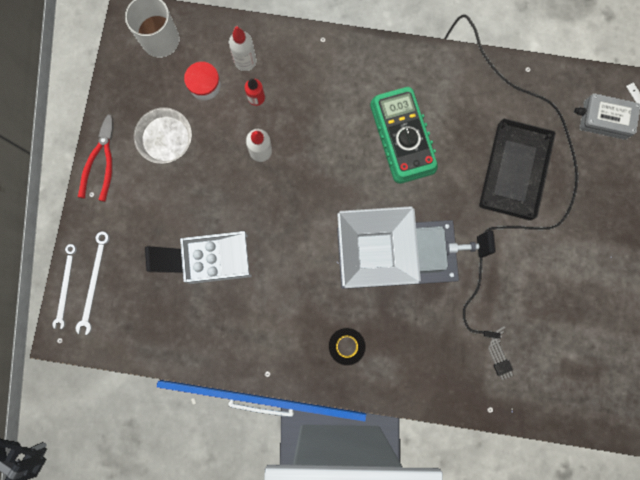

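View pics/side0.png

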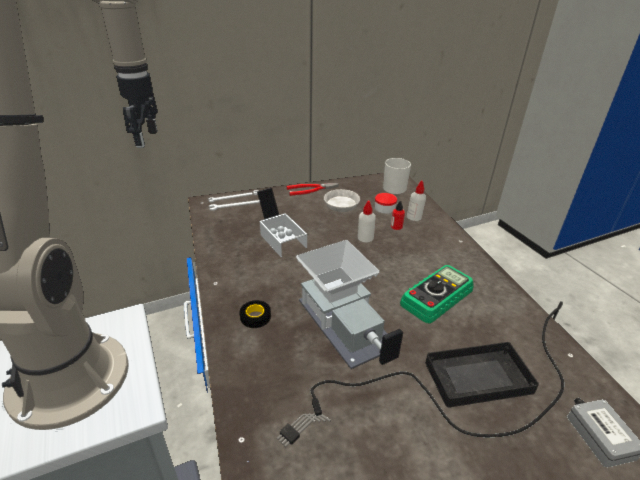

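The top view shows the scoop at about (215,257), with its grip plate at (163,259) and its lip at about (247,255) facing the hopper. The hopper is at about (378,247), the rod plate at (487,243), the tape at (347,346) and the bottle at about (258,145). The side view agrees with this layout. Next I measure positions.

```bash
python3 - <<'E'
from h import *
T=dict(np.load("top0.npz")); S=dict(np.load("side0.npz"))
W=cloud(T)
# global table height
print("table z",np.nanmedian(W[300:330,120:300,2]))
def rect(m,name):
    p=W[m]; p=p[~np.isnan(p).any(1)]
    r=cv2.minAreaRect(p[:,:2].astype(np.float32)); print(name,len(p),np.round(r[0],4),np.round(r[1],4),r[2],"z",np.round(np.percentile(p[:,2],[2,50,98]),3)); return p
X,Y,Z=W[...,0],W[...,1],W[...,2]; v,u=np.mgrid[:480,:640]
box=lambda a,b,c,d:(u>=a)&(u<b)&(v>=c)&(v<d)
rect(box(325,430,195,300)&(Z>.122)&(Z<.14),"hopper rim")
rect(box(440,520,220,270)&(Z>.095)&(Z<.115),"plate top")
rect(box(440,474,230,260)&(Z>.03)&(Z<.06),"rod/tube")
rect(box(170,260,220,295)&(Z>.038)&(Z<.052),"scoop rim")
g=T["pixels"].max(2)
b=box(135,185,235,280)&(g<50)&(Z>.04)
p=rect(b,"scoop plate")
c=p.mean(0);_,_,V=np.linalg.svd(p-c);print("plate c",c,"normal",V[2])
rect(box(330,365,325,365)&(Z>.012)&(Z<.03),"tape"); rect(box(240,280,120,165)&(Z>.03),"bottle")
# side
W2=cloud(S);X,Y,Z=W2[...,0],W2[...,1],W2[...,2];g=S["pixels"].max(2);W=W2
p=rect(box(250,285,183,222)&(g<60)&(Z>.04),"side scoop plate")
c=p.mean(0);_,_,V=np.linalg.svd(p-c);print("plate c",c,"normal",V[2])
rect(box(375,405,325,370)&(g<60)&(Z>.095)&(Z<.115),"side plate top")
rect(box(375,405,325,370)&(g<60)&(Z>.03),"side plate all")
rect(box(290,385,235,310)&(Z>.125)&(Z<.14),"side rim")
rect(box(255,310,210,255)&(Z>.038)&(Z<.05),"side scoop rim")
E
```

```text
table z -0.00028476819421379573
hopper rim 1529 [ 0.5353 -0.0305] [0.1293 0.1288] 4.512514591217041 z [0.122 0.127 0.132]
plate top 190 [ 0.5503 -0.2238] [0.0403 0.0132] 4.567641735076904 z [0.096 0.104 0.108]
rod/tube 400 [ 0.5507 -0.1783] [0.0632 0.0533] 89.814697265625 z [0.044 0.054 0.059]
scoop rim 830 [0.5235 0.2623] [0.0809 0.1276] 7.664458274841309 z [0.039 0.044 0.05 ]
scoop plate 773 [0.5135 0.3402] [0.0421 0.0433] 8.541426658630371 z [0.049 0.083 0.112]
plate c [0.5133955  0.33866343 0.08227611] normal [-0.10849787  0.85613871 -0.5052274 ]
tape 766 [0.3677 0.0158] [0.0645 0.0619] 0.9447791576385498 z [0.014 0.019 0.023]
bottle 565 [0.7334 0.1821] [0.0412 0.0431] 74.82748413085938 z [0.033 0.077 0.117]
side scoop plate 416 [0.5146 0.3358] [0.0455 0.0436] 10.6532564163208 z [0.047 0.079 0.11 ]
plate c [0.51380394 0.33591485 0.0785412 ] normal [ 0.10949303 -0.86114679  0.4964247 ]
side plate top 161 [ 0.5508 -0.227 ] [0.0396 0.0124] 1.9769834280014038 z [0.095 0.104 0.107]
side plate all 561 [ 0.551 -0.221] [0.0406 0.0251] 1.4103540182113647 z [0.041 0.08  0.107]
side rim 529 [ 0.5367 -0.0315] [0.1293 0.1316] 4.550366401672363 z [0.125 0.128 0.131]
side scoop rim 296 [0.5256 0.2602] [0.0836 0.1303] 7.895330905914307 z [0.038 0.044 0.049]
```

```bash
cat >> h.py <<'E'
import json
def unit(a): a=np.array(a,float); return a/np.linalg.norm(a)
A=np.radians(8.0); L=np.array([np.sin(A),-np.cos(A),0]); B=np.radians(4.4); D=np.array([np.sin(B),-np.cos(B),0]); UP=np.array([0,0,1.])
GRIP=np.array([.5125,.346,.087])
def frame(fwd,tilt):
    "tool axes: hand leaning back by tilt deg from vertical, away from fwd; y = -(plate normal)"
    t=np.radians(tilt); p=np.cos(t)*UP-np.sin(t)*fwd; z=-p; y=-(np.cos(t)*fwd+np.sin(t)*UP); return np.stack([np.cross(y,z),y,z],1)
def tool():
    s=get_state(); q=np.array(s["tcp_rot"]); return s,np.array(s["eef_pos"]),Ro.from_quat(q[[1,2,3,0]]).as_matrix()
def delta(p,R):
    s,p0,R0=tool(); return R0.T@(p-p0),np.degrees(Ro.from_matrix(R0.T@R).as_rotvec())
def rows(p,R,n,ease=False):
    d,r=delta(np.array(p),R); out=[]
    for i in range(1,n+1):
        f=i/n; f=f*f*(3-2*f) if ease else f
        out.append((np.round(d*f,3).tolist(),np.round(r*f,1).tolist()))
    print("d",np.round(d,4),"r",np.round(r,2)); [print(*o) for o in out]
E
python3 - <<'E'
from h import *
R=frame(L,30); print(R); 
pre=GRIP-.003*R[:,2]-.10*R[:,2]; print(pre); rows(pre,R,10)
E
```

```text
[[-0.99026807 -0.12052744  0.06958655]
 [-0.1391731   0.8575973  -0.49513403]
 [ 0.         -0.5        -0.8660254 ]]
[0.50533259 0.39699881 0.17620062]
d [-0.2709  0.0335  0.076 ] r [ 28.93  -9.17 -34.09]
[-0.027, 0.003, 0.008] [2.9, -0.9, -3.4]
[-0.054, 0.007, 0.015] [5.8, -1.8, -6.8]
[-0.081, 0.01, 0.023] [8.7, -2.8, -10.2]
[-0.108, 0.013, 0.03] [11.6, -3.7, -13.6]
[-0.135, 0.017, 0.038] [14.5, -4.6, -17.0]
[-0.163, 0.02, 0.046] [17.4, -5.5, -20.5]
[-0.19, 0.023, 0.053] [20.3, -6.4, -23.9]
[-0.217, 0.027, 0.061] [23.1, -7.3, -27.3]
[-0.244, 0.03, 0.068] [26.0, -8.3, -30.7]
[-0.271, 0.034, 0.076] [28.9, -9.2, -34.1]
```

{"name": "arm_command", "arguments": {
  "series": [
    {"gripper": 100, "delta_pos": [-0.027, 0.003, 0.008], "dr": [2.9, -0.9, -3.4]},
    {"gripper": 100, "delta_pos": [-0.054, 0.007, 0.015], "dr": [5.8, -1.8, -6.8]},
    {"gripper": 100, "delta_pos": [-0.081, 0.01, 0.023], "dr": [8.7, -2.8, -10.2]},
    {"gripper": 100, "delta_pos": [-0.108, 0.013, 0.03], "dr": [11.6, -3.7, -13.6]},
    {"gripper": 100, "delta_pos": [-0.135, 0.017, 0.038], "dr": [14.5, -4.6, -17.0]},
    {"gripper": 100, "delta_pos": [-0.163, 0.02, 0.046], "dr": [17.4, -5.5, -20.5]},
    {"gripper": 100, "delta_pos": [-0.19, 0.023, 0.053], "dr": [20.3, -6.4, -23.9]},
    {"gripper": 100, "delta_pos": [-0.217, 0.027, 0.061], "dr": [23.1, -7.3, -27.3]},
    {"gripper": 100, "delta_pos": [-0.244, 0.03, 0.068], "dr": [26.0, -8.3, -30.7]},
    {"gripper": 100, "delta_pos": [-0.271, 0.034, 0.076], "dr": [28.9, -9.2, -34.1]},
    {"gripper": 100, "delta_pos": [-0.271, 0.034, 0.076], "dr": [28.9, -9.2, -34.1]}
  ]
}}

```text
time: 1.48
eef_pos: [0.5066, 0.3965, 0.1747]
tcp_rot: [0.017, -0.066, 0.963, -0.259]
ft_force: [-0.3, 0.1, 0.2]
gripper_width: 0.0856
grip_force: 0.0
```

```bash
python3 - <<'E'
from h import *
R=frame(L,30); print(np.round(get_state()["qpos"],2)); rows(GRIP-.003*R[:,2],R,6)
c=capture("side"); cv2.imwrite("pics/s1.png",cv2.resize(c["pixels"][100:280,180:420],None,fx=2.5,fy=2.5))
E
```

```text
[-0.92  0.8   0.07  1.03  0.34  1.67  0.82]
d [ 0.001  -0.      0.0984] r [-0.08 -0.1  -0.11]
[0.0, -0.0, 0.016] [-0.0, -0.0, -0.0]
[0.0, -0.0, 0.033] [-0.0, -0.0, -0.0]
[0.0, -0.0, 0.049] [-0.0, -0.1, -0.1]
[0.001, -0.0, 0.066] [-0.1, -0.1, -0.1]
[0.001, -0.0, 0.082] [-0.1, -0.1, -0.1]
[0.001, -0.0, 0.098] [-0.1, -0.1, -0.1]
```

View pics/s1.png

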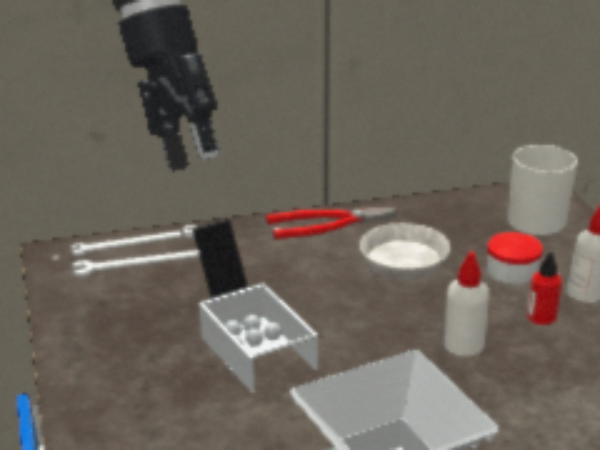

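The hand, at about (185,110) in the crop, leans back above the scoop's plate at (220,255), as planned. I'll descend and grip.

{"name": "arm_command", "arguments": {
  "series": [
    {"gripper": 100, "delta_pos": [0, 0, 0.02], "dr": [0, 0, 0]},
    {"gripper": 100, "delta_pos": [0, 0, 0.04], "dr": [0, 0, 0]},
    {"gripper": 100, "delta_pos": [0.001, 0, 0.06], "dr": [0, 0, 0]},
    {"gripper": 100, "delta_pos": [0.001, 0, 0.08], "dr": [0, 0, 0]},
    {"gripper": 100, "delta_pos": [0.001, 0, 0.098], "dr": [0, 0, 0]},
    {"gripper": 100, "delta_pos": [0.001, 0, 0.098], "dr": [0, 0, 0]}
  ]
}}

```text
time: 2.28
eef_pos: [0.5106, 0.3491, 0.092]
tcp_rot: [0.018, -0.067, 0.964, -0.257]
ft_force: [-0.7, 0.3, -0.2]
gripper_width: 0.0854
grip_force: 0.0
```

```bash
python3 - <<'E'
from h import *
s=get_state();print(s["ft_force"],s["eef_pos"],delta(GRIP-.003*frame(L,30)[:,2],frame(L,30)))
c=capture("side"); a=cv2.resize(c["pixels"][150:270,200:330],None,fx=4,fy=4)
c=capture("top"); b=cv2.resize(c["pixels"][200:320,110:160+110-30],None,fx=2,fy=4)
cv2.imwrite("pics/s2.png",a)
E
```

```text
[-0.70588021  0.30150612 -0.2451645 ] [0.51059553 0.34905015 0.09202391] (array([-0.00146311, -0.0003378 ,  0.00299228]), array([ 0.09411211, -0.02986446, -0.01956758]))
```

View pics/s2.png

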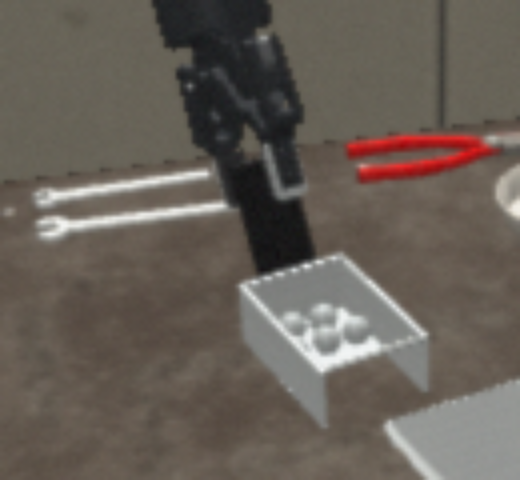

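The plate sits between the fingers, at about (265,200). I'll close on it.

{"name": "arm_command", "arguments": {
  "series": [
    {"gripper": 60, "delta_pos": [-0.001, 0, 0.003], "dr": [0, 0, 0]},
    {"gripper": 40, "delta_pos": [-0.001, 0, 0.003], "dr": [0, 0, 0]},
    {"gripper": 20, "delta_pos": [-0.001, 0, 0.003], "dr": [0, 0, 0]},
    {"gripper": 0, "delta_pos": [-0.001, 0, 0.003], "dr": [0, 0, 0]},
    {"gripper": 0, "delta_pos": [-0.001, 0, 0.003], "dr": [0, 0, 0]},
    {"gripper": 0, "delta_pos": [-0.001, 0, 0.003], "dr": [0, 0, 0]},
    {"gripper": 0, "delta_pos": [-0.001, 0, 0.003], "dr": [0, 0, 0]},
    {"gripper": 0, "delta_pos": [-0.001, 0, 0.003], "dr": [0, 0, 0]}
  ],
  "squeeze": 70
}}

```text
time: 3.38
eef_pos: [0.5132, 0.3482, 0.09]
tcp_rot: [0.019, -0.067, 0.964, -0.257]
ft_force: [0.2, -0.2, 2.5]
gripper_width: 0.0095
grip_force: 68.5
```

```bash
python3 - <<'E'
from h import *
s,p,R=tool();print(p,s["gripper_width"],s["ft_force"]); np.savez("grasp.npz",p=p,R=R)
rows(p+[0,0,.22],R,12,True)
E
```

```text
[0.51323028 0.3481988  0.09004912] 0.009536668145043862 [ 0.15662972 -0.18134552  2.49894744]
d [-0.0004 -0.1096 -0.1907] r [0. 0. 0.]
[-0.0, -0.002, -0.004] [0.0, 0.0, 0.0]
[-0.0, -0.008, -0.014] [0.0, 0.0, 0.0]
[-0.0, -0.017, -0.03] [0.0, 0.0, 0.0]
[-0.0, -0.028, -0.049] [0.0, 0.0, 0.0]
[-0.0, -0.041, -0.072] [0.0, 0.0, 0.0]
[-0.0, -0.055, -0.095] [0.0, 0.0, 0.0]
[-0.0, -0.068, -0.119] [0.0, 0.0, 0.0]
[-0.0, -0.081, -0.141] [0.0, 0.0, 0.0]
[-0.0, -0.092, -0.161] [0.0, 0.0, 0.0]
[-0.0, -0.102, -0.177] [0.0, 0.0, 0.0]
[-0.0, -0.107, -0.187] [0.0, 0.0, 0.0]
[-0.0, -0.11, -0.191] [0.0, 0.0, 0.0]
```

{"name": "arm_command", "arguments": {
  "series": [
    {"gripper": 0, "delta_pos": [0, -0.002, -0.004], "dr": [0, 0, 0]},
    {"gripper": 0, "delta_pos": [0, -0.008, -0.014], "dr": [0, 0, 0]},
    {"gripper": 0, "delta_pos": [0, -0.017, -0.03], "dr": [0, 0, 0]},
    {"gripper": 0, "delta_pos": [0, -0.028, -0.049], "dr": [0, 0, 0]},
    {"gripper": 0, "delta_pos": [0, -0.041, -0.072], "dr": [0, 0, 0]},
    {"gripper": 0, "delta_pos": [0, -0.055, -0.095], "dr": [0, 0, 0]},
    {"gripper": 0, "delta_pos": [0, -0.068, -0.119], "dr": [0, 0, 0]},
    {"gripper": 0, "delta_pos": [0, -0.081, -0.141], "dr": [0, 0, 0]},
    {"gripper": 0, "delta_pos": [0, -0.092, -0.161], "dr": [0, 0, 0]},
    {"gripper": 0, "delta_pos": [0, -0.102, -0.177], "dr": [0, 0, 0]},
    {"gripper": 0, "delta_pos": [0, -0.107, -0.187], "dr": [0, 0, 0]},
    {"gripper": 0, "delta_pos": [0, -0.11, -0.191], "dr": [0, 0, 0]}
  ]
}}

```text
time: 4.88
eef_pos: [0.5128, 0.3483, 0.3111]
tcp_rot: [0.019, -0.067, 0.964, -0.256]
ft_force: [0.6, 0.6, -4.0]
gripper_width: 0.0093
grip_force: 68.2
```

```bash
cat >> h.py <<'E'
C=np.array([.536,-.031,0])
def pose(th,back,zl,fwd=D):
    t=np.radians(th); f=.148*np.cos(t)-.042*np.sin(t); u=-.148*np.sin(t)-.042*np.cos(t)
    R=frame(fwd,30-th); lip=C-back*D+[0,0,zl]; return lip-f*fwd-u*UP-.003*R[:,2],R
def chain(ths):
    "rows through several (th,back,zl)"
    for a in ths:
        d,r=delta(*pose(*a)); print(a,np.round(d,3).tolist(),np.round(r,1).tolist())
E
python3 - <<'E'
from h import *
s=get_state();print(np.round(s["qpos"],2),s["ft_force"],s["gripper_width"],s["eef_pos"])
rows(*pose(15,.035,.195),12,True)
c=capture("side"); cv2.imwrite("pics/s3.png",cv2.resize(c["pixels"][0:300,150:450],None,fx=2,fy=2))
E
```

```text
[-0.88  0.67  0.09  0.94  0.37  1.85  0.96] [ 0.59346036  0.59852296 -4.0281301 ] 0.009255086970533202 [0.51280859 0.34825626 0.3111206 ]
d [ 0.0195 -0.1663  0.1347] r [-14.79   1.53   3.31]
[0.0, -0.003, 0.003] [-0.3, 0.0, 0.1]
[0.001, -0.012, 0.01] [-1.1, 0.1, 0.2]
[0.003, -0.026, 0.021] [-2.3, 0.2, 0.5]
[0.005, -0.043, 0.035] [-3.8, 0.4, 0.9]
[0.007, -0.063, 0.051] [-5.6, 0.6, 1.2]
[0.01, -0.083, 0.067] [-7.4, 0.8, 1.7]
[0.012, -0.104, 0.084] [-9.2, 1.0, 2.1]
[0.014, -0.123, 0.1] [-11.0, 1.1, 2.4]
[0.016, -0.14, 0.114] [-12.5, 1.3, 2.8]
[0.018, -0.154, 0.125] [-13.7, 1.4, 3.1]
[0.019, -0.163, 0.132] [-14.5, 1.5, 3.2]
[0.019, -0.166, 0.135] [-14.8, 1.5, 3.3]
```

View pics/s3.png

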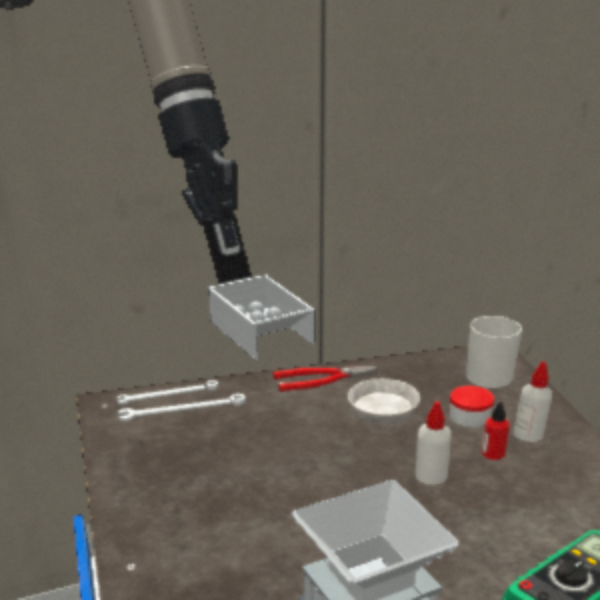

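The scoop is held level with its balls in it, at about (260,310). I'll carry it to the hopper.

{"name": "arm_command", "arguments": {
  "series": [
    {"gripper": 0, "delta_pos": [0, -0.003, 0.003], "dr": [-0.3, 0, 0.1]},
    {"gripper": 0, "delta_pos": [0.001, -0.012, 0.01], "dr": [-1.1, 0.1, 0.2]},
    {"gripper": 0, "delta_pos": [0.003, -0.026, 0.021], "dr": [-2.3, 0.2, 0.5]},
    {"gripper": 0, "delta_pos": [0.005, -0.043, 0.035], "dr": [-3.8, 0.4, 0.9]},
    {"gripper": 0, "delta_pos": [0.007, -0.063, 0.051], "dr": [-5.6, 0.6, 1.2]},
    {"gripper": 0, "delta_pos": [0.01, -0.083, 0.067], "dr": [-7.4, 0.8, 1.7]},
    {"gripper": 0, "delta_pos": [0.012, -0.104, 0.084], "dr": [-9.2, 1.0, 2.1]},
    {"gripper": 0, "delta_pos": [0.014, -0.123, 0.1], "dr": [-11, 1.1, 2.4]},
    {"gripper": 0, "delta_pos": [0.016, -0.14, 0.114], "dr": [-12.5, 1.3, 2.8]},
    {"gripper": 0, "delta_pos": [0.018, -0.154, 0.125], "dr": [-13.7, 1.4, 3.1]},
    {"gripper": 0, "delta_pos": [0.019, -0.163, 0.132], "dr": [-14.5, 1.5, 3.2]},
    {"gripper": 0, "delta_pos": [0.019, -0.166, 0.135], "dr": [-14.8, 1.5, 3.3]}
  ]
}}

```text
time: 6.42
eef_pos: [0.5235, 0.1354, 0.2756]
tcp_rot: [0.005, -0.038, 0.991, -0.131]
ft_force: [-0.7, 0.3, -2.9]
gripper_width: 0.0092
grip_force: 68.3
```

```bash
python3 - <<'E'
from h import *
s=get_state();print(np.round(s["qpos"],2),s["ft_force"],s["gripper_width"],s["eef_pos"])
chain([(15+23*k/9,.035,.195-.035*k/9) for k in range(1,10)])
c=capture("side"); a=c["pixels"][120:360,200:450]; cv2.imwrite("pics/s4.png",cv2.resize(a,None,fx=2.4,fy=2.4))
W=cloud(c);g=c["pixels"].max(2);m=(W[...,2]>.135)&(W[...,2]<.25)&(g>110)&(W[...,1]<.2)&(W[...,0]>.4)&(W[...,0]<.65)&(W[...,1]>-.1)
p=W[m]; q=(p-C); print(len(p),np.round(np.percentile(q@D,[1,99]),3),np.round(np.percentile(q@np.cross(UP,D),[1,99]),3),np.round(np.percentile(p[:,2],[1,99]),3))
E
```

```text
[-0.52  0.33  0.11  1.46  0.21  1.44  1.2 ] [-0.68236835  0.31993169 -2.90746925] 0.009197988139741684 [0.52351132 0.13541026 0.27559259]
(17.555555555555557, 0.035, 0.19111111111111112) [0.0, -0.004, -0.002] [-2.6, -0.0, -0.0]
(20.11111111111111, 0.035, 0.18722222222222223) [0.0, -0.008, -0.003] [-5.2, -0.0, -0.0]
(22.666666666666668, 0.035, 0.18333333333333335) [0.0, -0.012, -0.003] [-7.7, -0.0, -0.0]
(25.22222222222222, 0.035, 0.17944444444444446) [0.0, -0.017, -0.004] [-10.3, -0.0, -0.1]
(27.77777777777778, 0.035, 0.17555555555555558) [0.0, -0.022, -0.003] [-12.8, -0.0, -0.1]
(30.333333333333336, 0.035, 0.17166666666666666) [0.0, -0.027, -0.003] [-15.4, -0.0, -0.1]
(32.888888888888886, 0.035, 0.16777777777777778) [0.0, -0.032, -0.003] [-17.9, -0.0, -0.1]
(35.44444444444444, 0.035, 0.1638888888888889) [0.0, -0.038, -0.002] [-20.5, -0.0, -0.1]
(38.0, 0.035, 0.16) [0.0, -0.043, -0.0] [-23.1, -0.0, -0.1]
2032 [-0.153 -0.033] [-0.041  0.039] [0.157 0.224]
```

View pics/s4.png

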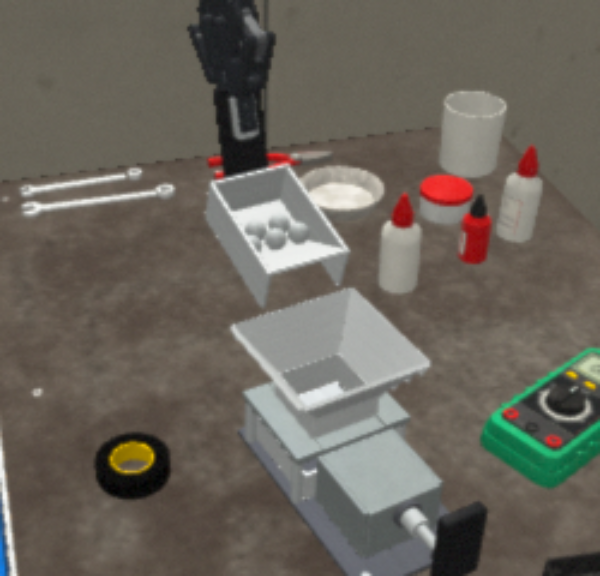

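The picture shows the scoop over the hopper's near rim with five balls inside. Its side walls reach down at the lip, at about (265,300), so I keep the lip higher, near 178 mm, while tipping.

```bash
python3 - <<'E'
from h import *
print("A");chain([(15+23*k/8,.035-.008*k/8,.195-.017*k/8) for k in range(1,9)])
print("B");chain([(38+k,.027,.178) for k in (2,4,5,6,7,8,9,10,11,12,14,16,18,20,22)])
E
```

```text
A
(17.875, 0.034, 0.19287500000000002) [0.0, -0.006, -0.004] [-2.9, -0.0, -0.0]
(20.75, 0.033, 0.19075) [0.0, -0.012, -0.007] [-5.8, -0.0, -0.0]
(23.625, 0.032, 0.18862500000000001) [0.0, -0.019, -0.009] [-8.7, -0.0, -0.0]
(26.5, 0.031000000000000003, 0.1865) [0.0, -0.026, -0.011] [-11.6, -0.0, -0.0]
(29.375, 0.030000000000000002, 0.184375) [0.0, -0.033, -0.013] [-14.4, -0.0, -0.0]
(32.25, 0.029000000000000005, 0.18225) [0.0, -0.04, -0.014] [-17.3, -0.0, -0.0]
(35.125, 0.028000000000000004, 0.180125) [0.0, -0.048, -0.015] [-20.2, -0.0, -0.0]
(38.0, 0.027000000000000003, 0.178) [0.0, -0.056, -0.016] [-23.1, -0.0, -0.1]
B
(40, 0.027, 0.178) [0.0, -0.061, -0.018] [-25.1, -0.0, -0.1]
(42, 0.027, 0.178) [0.0, -0.066, -0.019] [-27.1, -0.0, -0.1]
(43, 0.027, 0.178) [0.0, -0.068, -0.02] [-28.1, -0.0, -0.1]
(44, 0.027, 0.178) [0.0, -0.071, -0.021] [-29.1, -0.0, -0.1]
(45, 0.027, 0.178) [0.0, -0.074, -0.021] [-30.1, -0.0, -0.1]
(46, 0.027, 0.178) [0.0, -0.076, -0.022] [-31.1, -0.0, -0.1]
(47, 0.027, 0.178) [0.0, -0.079, -0.022] [-32.1, -0.0, -0.1]
(48, 0.027, 0.178) [0.0, -0.082, -0.023] [-33.1, -0.0, -0.1]
(49, 0.027, 0.178) [0.0, -0.084, -0.023] [-34.1, -0.0, -0.1]
(50, 0.027, 0.178) [0.0, -0.087, -0.024] [-35.1, -0.0, -0.1]
(52, 0.027, 0.178) [0.0, -0.093, -0.025] [-37.1, -0.0, -0.1]
(54, 0.027, 0.178) [0.0, -0.098, -0.025] [-39.1, -0.0, -0.1]
(56, 0.027, 0.178) [0.0, -0.103, -0.025] [-41.1, -0.0, -0.1]
(58, 0.027, 0.178) [0.0, -0.109, -0.025] [-43.1, -0.0, -0.1]
(60, 0.027, 0.178) [0.0, -0.114, -0.025] [-45.1, -0.0, -0.1]
```

{"name": "arm_command", "arguments": {
  "series": [
    {"gripper": 0, "delta_pos": [0, -0.006, -0.004], "dr": [-2.9, 0, 0]},
    {"gripper": 0, "delta_pos": [0, -0.012, -0.007], "dr": [-5.8, 0, 0]},
    {"gripper": 0, "delta_pos": [0, -0.019, -0.009], "dr": [-8.7, 0, 0]},
    {"gripper": 0, "delta_pos": [0, -0.026, -0.011], "dr": [-11.6, 0, 0]},
    {"gripper": 0, "delta_pos": [0, -0.033, -0.013], "dr": [-14.4, 0, 0]},
    {"gripper": 0, "delta_pos": [0, -0.04, -0.014], "dr": [-17.3, 0, 0]},
    {"gripper": 0, "delta_pos": [0, -0.048, -0.015], "dr": [-20.2, 0, 0]},
    {"gripper": 0, "delta_pos": [0, -0.056, -0.016], "dr": [-23.1, 0, 0]},
    {"gripper": 0, "delta_pos": [0, -0.056, -0.016], "dr": [-23.1, 0, 0]},
    {"gripper": 0, "delta_pos": [0, -0.056, -0.016], "dr": [-23.1, 0, 0]}
  ]
}}

```text
time: 7.72
eef_pos: [0.5272, 0.088, 0.3055]
tcp_rot: [-0.003, -0.04, 0.997, 0.07]
ft_force: [-0.5, 0.2, -2.7]
gripper_width: 0.0093
grip_force: 68.6
```

```bash
python3 - <<'E'
from h import *
s=get_state();print(np.round(s["qpos"],2),s["ft_force"],s["eef_pos"])
chain([(38+k,.027,.178) for k in (1.5,3,4,5,6,7,8,9,10,11,12,13.5,15,16.5,18,19.5,21,22)])
c=capture("side"); W=cloud(c);g=c["pixels"].max(2);m=(W[...,2]>.136)&(W[...,2]<.25)&(g>110)&(W[...,1]<.2)&(W[...,0]>.4)&(W[...,0]<.65)&(W[...,1]>-.1)
p=W[m]; q=(p-C); print(len(p),np.round(np.percentile(q@D,[1,99]),3),np.round(np.percentile(q@np.cross(UP,D),[1,99]),3),np.round(np.percentile(p[:,2],[1,99]),3))
E
```

```text
[-0.22  0.25  0.14  1.47 -0.18  1.42  1.6 ] [-0.52945556  0.22242125 -2.69896685] [0.52717208 0.08797329 0.30548027]
(39.5, 0.027, 0.178) [0.0, -0.005, -0.003] [-1.5, -0.1, 0.1]
(41, 0.027, 0.178) [0.0, -0.008, -0.005] [-3.0, -0.1, 0.1]
(42, 0.027, 0.178) [0.0, -0.01, -0.007] [-4.0, -0.1, 0.1]
(43, 0.027, 0.178) [0.0, -0.012, -0.009] [-5.0, -0.1, 0.1]
(44, 0.027, 0.178) [0.0, -0.014, -0.011] [-6.0, -0.1, 0.1]
(45, 0.027, 0.178) [0.0, -0.017, -0.012] [-7.0, -0.1, 0.1]
(46, 0.027, 0.178) [0.0, -0.019, -0.014] [-8.0, -0.1, 0.1]
(47, 0.027, 0.178) [0.0, -0.021, -0.015] [-9.0, -0.1, 0.1]
(48, 0.027, 0.178) [0.0, -0.023, -0.017] [-10.0, -0.1, 0.1]
(49, 0.027, 0.178) [0.0, -0.026, -0.018] [-11.0, -0.1, 0.1]
(50, 0.027, 0.178) [0.0, -0.028, -0.02] [-12.0, -0.1, 0.1]
(51.5, 0.027, 0.178) [0.0, -0.031, -0.022] [-13.5, -0.1, 0.1]
(53, 0.027, 0.178) [0.0, -0.035, -0.024] [-15.0, -0.1, 0.1]
(54.5, 0.027, 0.178) [0.0, -0.039, -0.026] [-16.5, -0.1, 0.1]
(56, 0.027, 0.178) [0.0, -0.042, -0.028] [-18.0, -0.1, 0.1]
(57.5, 0.027, 0.178) [0.0, -0.046, -0.029] [-19.5, -0.1, 0.1]
(59, 0.027, 0.178) [0.0, -0.05, -0.031] [-21.0, -0.1, 0.1]
(60, 0.027, 0.178) [0.0, -0.052, -0.032] [-22.0, -0.1, 0.1]
2245 [-0.142 -0.028] [-0.041  0.039] [0.156 0.249]
```

{"name": "arm_command", "arguments": {
  "series": [
    {"gripper": 0, "delta_pos": [0, -0.005, -0.003], "dr": [-1.5, 0, 0]},
    {"gripper": 0, "delta_pos": [0, -0.008, -0.005], "dr": [-3, 0, 0]},
    {"gripper": 0, "delta_pos": [0, -0.01, -0.007], "dr": [-4, 0, 0]},
    {"gripper": 0, "delta_pos": [0, -0.012, -0.009], "dr": [-5, 0, 0]},
    {"gripper": 0, "delta_pos": [0, -0.014, -0.011], "dr": [-6, 0, 0]},
    {"gripper": 0, "delta_pos": [0, -0.017, -0.012], "dr": [-7, 0, 0]},
    {"gripper": 0, "delta_pos": [0, -0.019, -0.014], "dr": [-8, 0, 0]},
    {"gripper": 0, "delta_pos": [0, -0.021, -0.015], "dr": [-9, 0, 0]},
    {"gripper": 0, "delta_pos": [0, -0.023, -0.017], "dr": [-10, 0, 0]},
    {"gripper": 0, "delta_pos": [0, -0.026, -0.018], "dr": [-11, 0, 0]},
    {"gripper": 0, "delta_pos": [0, -0.028, -0.02], "dr": [-12, 0, 0]},
    {"gripper": 0, "delta_pos": [0, -0.028, -0.02], "dr": [-12, 0, 0]}
  ]
}}

```text
time: 9.28
eef_pos: [0.5299, 0.0551, 0.3216]
tcp_rot: [-0.007, -0.037, 0.984, 0.174]
ft_force: [-0.8, 0.6, -0.5]
gripper_width: 0.0094
grip_force: 68.7
```

```bash
python3 - <<'E'
from h import *
s=get_state();print(np.round(s["qpos"],2),s["ft_force"],s["eef_pos"])
chain([(50+k,.027,.178) for k in (1.5,3,4.5,6,7.5,9,10)])
E
```

```text
[-0.05  0.27  0.17  1.45 -0.39  1.5   1.81] [-0.77841782  0.60782774 -0.47916603] [0.52991507 0.05512823 0.3216471 ]
(51.5, 0.027, 0.178) [0.001, -0.001, -0.001] [-1.5, 0.0, -0.1]
(53, 0.027, 0.178) [0.001, -0.004, -0.004] [-3.0, 0.0, -0.1]
(54.5, 0.027, 0.178) [0.001, -0.007, -0.007] [-4.5, 0.0, -0.1]
(56, 0.027, 0.178) [0.001, -0.01, -0.009] [-6.0, 0.0, -0.1]
(57.5, 0.027, 0.178) [0.001, -0.013, -0.012] [-7.5, 0.0, -0.1]
(59, 0.027, 0.178) [0.001, -0.017, -0.014] [-9.0, 0.0, -0.1]
(60, 0.027, 0.178) [0.001, -0.019, -0.016] [-10.0, 0.0, -0.1]
```

Most of the weight has gone. I'll finish the tip.

{"name": "arm_command", "arguments": {
  "series": [
    {"gripper": 0, "delta_pos": [0, -0.002, -0.002], "dr": [-1.5, 0, 0]},
    {"gripper": 0, "delta_pos": [0, -0.004, -0.004], "dr": [-3, 0, 0]},
    {"gripper": 0, "delta_pos": [0, -0.007, -0.007], "dr": [-4.5, 0, 0]},
    {"gripper": 0, "delta_pos": [0, -0.01, -0.009], "dr": [-6, 0, 0]},
    {"gripper": 0, "delta_pos": [0, -0.013, -0.012], "dr": [-7.5, 0, 0]},
    {"gripper": 0, "delta_pos": [0, -0.017, -0.014], "dr": [-9, 0, 0]},
    {"gripper": 0, "delta_pos": [0, -0.017, -0.014], "dr": [-9, 0, 0]},
    {"gripper": 0, "delta_pos": [0, -0.017, -0.014], "dr": [-9, 0, 0]}
  ]
}}

```text
time: 10.28
eef_pos: [0.5313, 0.0356, 0.3289]
tcp_rot: [-0.01, -0.037, 0.967, 0.251]
ft_force: [-0.8, 0.3, -2.0]
gripper_width: 0.0095
grip_force: 68.7
```

```bash
python3 - <<'E'
from h import *
s=get_state();print(np.round(s["qpos"],2),s["ft_force"],s["eef_pos"])
chain([(59-44*k/10,.03+.05*k/10,.178+.03*k/10) for k in range(1,11)])
c=capture("side"); a=c["pixels"][100:340,220:420]
t=capture("top"); b=t["pixels"][150:330,280:430]
cv2.imwrite("pics/s5.png",np.hstack([cv2.resize(a,(400,480)),cv2.resize(b,(400,480))]))
E
```

```text
[ 0.07  0.32  0.18  1.43 -0.53  1.58  1.94] [-0.75645445  0.28918027 -1.97219323] [0.53131297 0.03561162 0.32894607]
(54.6, 0.034999999999999996, 0.181) [0.0, 0.016, 0.009] [4.5, -0.0, 0.0]
(50.2, 0.04, 0.184) [0.0, 0.03, 0.018] [8.9, -0.0, 0.0]
(45.8, 0.045, 0.187) [0.0, 0.042, 0.028] [13.3, -0.0, 0.0]
(41.4, 0.05, 0.19) [0.0, 0.054, 0.038] [17.7, -0.0, 0.0]
(37.0, 0.055, 0.193) [0.0, 0.066, 0.048] [22.1, -0.0, 0.0]
(32.6, 0.060000000000000005, 0.19599999999999998) [0.0, 0.076, 0.059] [26.5, -0.0, 0.0]
(28.2, 0.065, 0.19899999999999998) [0.0, 0.085, 0.07] [30.9, -0.0, 0.0]
(23.799999999999997, 0.07, 0.20199999999999999) [0.0, 0.094, 0.082] [35.3, -0.0, 0.0]
(19.4, 0.075, 0.205) [0.0, 0.102, 0.093] [39.7, -0.0, 0.0]
(15.0, 0.08, 0.208) [0.0, 0.109, 0.105] [44.1, -0.0, 0.0]
```

View pics/s5.png

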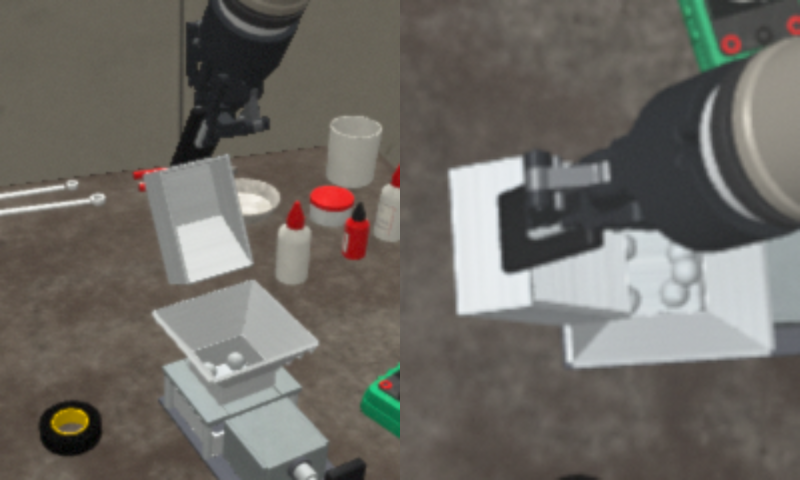

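The scoop is empty. The top view shows five balls in the throat: (630,245), (632,298), (680,250), (685,270) and (673,292). I'll tip back and return.

{"name": "arm_command", "arguments": {
  "series": [
    {"gripper": 0, "delta_pos": [0, 0.016, 0.009], "dr": [4.5, 0, 0]},
    {"gripper": 0, "delta_pos": [0, 0.03, 0.018], "dr": [8.9, 0, 0]},
    {"gripper": 0, "delta_pos": [0, 0.042, 0.028], "dr": [13.3, 0, 0]},
    {"gripper": 0, "delta_pos": [0, 0.054, 0.038], "dr": [17.7, 0, 0]},
    {"gripper": 0, "delta_pos": [0, 0.066, 0.048], "dr": [22.1, 0, 0]},
    {"gripper": 0, "delta_pos": [0, 0.076, 0.059], "dr": [26.5, 0, 0]},
    {"gripper": 0, "delta_pos": [0, 0.085, 0.07], "dr": [30.9, 0, 0]},
    {"gripper": 0, "delta_pos": [0, 0.094, 0.082], "dr": [35.3, 0, 0]},
    {"gripper": 0, "delta_pos": [0, 0.102, 0.093], "dr": [39.7, 0, 0]},
    {"gripper": 0, "delta_pos": [0, 0.109, 0.105], "dr": [44.1, 0, 0]},
    {"gripper": 0, "delta_pos": [0, 0.109, 0.105], "dr": [44.1, 0, 0]}
  ]
}}

```text
time: 11.75
eef_pos: [0.5182, 0.1855, 0.2885]
tcp_rot: [0.003, -0.042, 0.991, -0.13]
ft_force: [-0.2, -0.2, -1.1]
gripper_width: 0.0091
grip_force: 68.7
```

```bash
python3 - <<'E'
from h import *
g=np.load("grasp.npz"); print(get_state()["eef_pos"]); rows(g["p"]+[0,0,.08],g["R"],11,True)
E
```

```text
[0.5182453  0.18547691 0.28845852]
d [-0.0092  0.1876  0.0725] r [14.96 -1.54 -2.81]
[-0.0, 0.004, 0.002] [0.3, -0.0, -0.1]
[-0.001, 0.016, 0.006] [1.3, -0.1, -0.2]
[-0.002, 0.034, 0.013] [2.7, -0.3, -0.5]
[-0.003, 0.056, 0.022] [4.5, -0.5, -0.8]
[-0.004, 0.081, 0.031] [6.5, -0.7, -1.2]
[-0.005, 0.107, 0.041] [8.5, -0.9, -1.6]
[-0.006, 0.131, 0.051] [10.5, -1.1, -2.0]
[-0.008, 0.153, 0.059] [12.2, -1.3, -2.3]
[-0.008, 0.171, 0.066] [13.7, -1.4, -2.6]
[-0.009, 0.183, 0.071] [14.6, -1.5, -2.7]
[-0.009, 0.188, 0.073] [15.0, -1.5, -2.8]
```

{"name": "arm_command", "arguments": {
  "series": [
    {"gripper": 0, "delta_pos": [0, 0.004, 0.002], "dr": [0.3, 0, -0.1]},
    {"gripper": 0, "delta_pos": [-0.001, 0.016, 0.006], "dr": [1.3, -0.1, -0.2]},
    {"gripper": 0, "delta_pos": [-0.002, 0.034, 0.013], "dr": [2.7, -0.3, -0.5]},
    {"gripper": 0, "delta_pos": [-0.003, 0.056, 0.022], "dr": [4.5, -0.5, -0.8]},
    {"gripper": 0, "delta_pos": [-0.004, 0.081, 0.031], "dr": [6.5, -0.7, -1.2]},
    {"gripper": 0, "delta_pos": [-0.005, 0.107, 0.041], "dr": [8.5, -0.9, -1.6]},
    {"gripper": 0, "delta_pos": [-0.006, 0.131, 0.051], "dr": [10.5, -1.1, -2]},
    {"gripper": 0, "delta_pos": [-0.008, 0.153, 0.059], "dr": [12.2, -1.3, -2.3]},
    {"gripper": 0, "delta_pos": [-0.008, 0.171, 0.066], "dr": [13.7, -1.4, -2.6]},
    {"gripper": 0, "delta_pos": [-0.009, 0.183, 0.071], "dr": [14.6, -1.5, -2.7]},
    {"gripper": 0, "delta_pos": [-0.009, 0.188, 0.073], "dr": [15, -1.5, -2.8]},
    {"gripper": 0, "delta_pos": [-0.009, 0.188, 0.073], "dr": [15, -1.5, -2.8]}
  ]
}}

```text
time: 13.25
eef_pos: [0.5165, 0.344, 0.1705]
tcp_rot: [0.02, -0.063, 0.964, -0.259]
ft_force: [0.6, -0.5, -0.8]
gripper_width: 0.0097
grip_force: 68.7
```

```bash
python3 - <<'E'
from h import *
g=np.load("grasp.npz"); s=get_state(); print(s["eef_pos"],s["ft_force"]); rows(g["p"]+[0,0,.003],g["R"],8,True)
c=capture("side"); W=cloud(c);gg=c["pixels"].max(2);m=(W[...,2]>.05)&(W[...,2]<.14)&(gg>110)&(W[...,1]<.35)&(W[...,1]>.16)&(W[...,0]>.4)&(W[...,0]<.65)
p=W[m]; print(len(p),np.round(np.percentile(p[:,2],[1,99]),3))
E
```

```text
[0.51652185 0.34396599 0.17049098] [ 0.63473739 -0.53917425 -0.81363866]
d [0.0031 0.0428 0.0647] r [-0.22 -0.08 -0.47]
[0.0, 0.002, 0.003] [-0.0, -0.0, -0.0]
[0.0, 0.007, 0.01] [-0.0, -0.0, -0.1]
[0.001, 0.014, 0.02] [-0.1, -0.0, -0.1]
[0.002, 0.021, 0.032] [-0.1, -0.0, -0.2]
[0.002, 0.029, 0.044] [-0.1, -0.1, -0.3]
[0.003, 0.036, 0.055] [-0.2, -0.1, -0.4]
[0.003, 0.041, 0.062] [-0.2, -0.1, -0.5]
[0.003, 0.043, 0.065] [-0.2, -0.1, -0.5]
1175 [0.081 0.127]
```

{"name": "arm_command", "arguments": {
  "series": [
    {"gripper": 0, "delta_pos": [0, 0.005, 0.008], "dr": [0, 0, 0]},
    {"gripper": 0, "delta_pos": [0.001, 0.014, 0.02], "dr": [-0.1, 0, -0.1]},
    {"gripper": 0, "delta_pos": [0.002, 0.021, 0.032], "dr": [-0.1, 0, -0.2]},
    {"gripper": 0, "delta_pos": [0.002, 0.029, 0.044], "dr": [-0.1, -0.1, -0.3]},
    {"gripper": 0, "delta_pos": [0.003, 0.036, 0.055], "dr": [-0.2, -0.1, -0.4]},
    {"gripper": 0, "delta_pos": [0.003, 0.041, 0.062], "dr": [-0.2, -0.1, -0.5]},
    {"gripper": 0, "delta_pos": [0.003, 0.043, 0.065], "dr": [-0.2, -0.1, -0.5]},
    {"gripper": 0, "delta_pos": [0.003, 0.043, 0.065], "dr": [-0.2, -0.1, -0.5]},
    {"gripper": 0, "delta_pos": [0.003, 0.044, 0.067], "dr": [-0.2, -0.1, -0.5]},
    {"gripper": 0, "delta_pos": [0.003, 0.044, 0.067], "dr": [-0.2, -0.1, -0.5]}
  ]
}}

```text
time: 14.55
eef_pos: [0.5135, 0.3481, 0.0909]
tcp_rot: [0.019, -0.067, 0.964, -0.257]
ft_force: [-0.9, 0.3, -0.9]
gripper_width: 0.0094
grip_force: 68.7
```

{"name": "arm_command", "arguments": {
  "series": [
    {"gripper": 0, "delta_pos": [0, 0.001, 0.001], "dr": [0, 0, 0]},
    {"gripper": 0, "delta_pos": [0, 0.001, 0.001], "dr": [0, 0, 0]}
  ]
}}

```text
time: 14.8
eef_pos: [0.5135, 0.3484, 0.0901]
tcp_rot: [0.02, -0.067, 0.964, -0.257]
ft_force: [-0.5, 0.2, 1.8]
gripper_width: 0.0099
grip_force: 69.2
```

Contact force is 1.8 N. I'll release and retreat along the plate.

{"name": "arm_command", "arguments": {
  "series": [
    {"gripper": 30, "delta_pos": [0, 0, 0], "dr": [0, 0, 0]},
    {"gripper": 60, "delta_pos": [0, 0, 0], "dr": [0, 0, 0]},
    {"gripper": 100, "delta_pos": [0, 0, 0], "dr": [0, 0, 0]},
    {"gripper": 100, "delta_pos": [0, 0, 0], "dr": [0, 0, 0]},
    {"gripper": 100, "delta_pos": [0, 0, -0.01], "dr": [0, 0, 0]},
    {"gripper": 100, "delta_pos": [0, 0, -0.03], "dr": [0, 0, 0]},
    {"gripper": 100, "delta_pos": [0, 0, -0.06], "dr": [0, 0, 0]},
    {"gripper": 100, "delta_pos": [0, 0, -0.1], "dr": [0, 0, 0]},
    {"gripper": 100, "delta_pos": [0, 0, -0.14], "dr": [0, 0, 0]},
    {"gripper": 100, "delta_pos": [0, 0, -0.18], "dr": [0, 0, 0]},
    {"gripper": 100, "delta_pos": [0, 0, -0.18], "dr": [0, 0, 0]}
  ]
}}

```text
time: 16.18
eef_pos: [0.5003, 0.4404, 0.2488]
tcp_rot: [0.022, -0.068, 0.965, -0.254]
ft_force: [-0.1, -0.6, 0.1]
gripper_width: 0.0851
grip_force: 0.0
```

```bash
python3 - <<'E'
from h import *
s=get_state();print(s["eef_pos"],np.round(s["qpos"],2))
RG=C+.195*D+[0,0,.086]; R=frame(D,0); pre=RG+[0,0,.003+.16]; print(RG)
rows(pre,R,14,True)
t=capture("top"); cv2.imwrite("pics/t6.png",cv2.resize(t["pixels"][150:350,130:430],None,fx=2,fy=2)); c=capture("side");np.savez("s6.npz",**c);np.savez("t6.npz",**t)
E
```

```text
[0.5002887  0.44037122 0.24880348] [-0.95  0.84  0.07  0.78  0.34  1.87  0.85]
[ 0.55096021 -0.22542529  0.086     ]
d [ 0.0448 -0.5801  0.3276] r [-29.47   1.4    3.61]
[0.001, -0.008, 0.005] [-0.4, 0.0, 0.1]
[0.002, -0.032, 0.018] [-1.6, 0.1, 0.2]
[0.005, -0.068, 0.039] [-3.5, 0.2, 0.4]
[0.009, -0.115, 0.065] [-5.8, 0.3, 0.7]
[0.013, -0.169, 0.096] [-8.6, 0.4, 1.1]
[0.018, -0.228, 0.129] [-11.6, 0.5, 1.4]
[0.022, -0.29, 0.164] [-14.7, 0.7, 1.8]
[0.027, -0.352, 0.199] [-17.9, 0.8, 2.2]
[0.032, -0.411, 0.232] [-20.9, 1.0, 2.6]
[0.036, -0.465, 0.263] [-23.6, 1.1, 2.9]
[0.04, -0.512, 0.289] [-26.0, 1.2, 3.2]
[0.042, -0.548, 0.309] [-27.8, 1.3, 3.4]
[0.044, -0.572, 0.323] [-29.0, 1.4, 3.6]
[0.045, -0.58, 0.328] [-29.5, 1.4, 3.6]
```

View pics/t6.png

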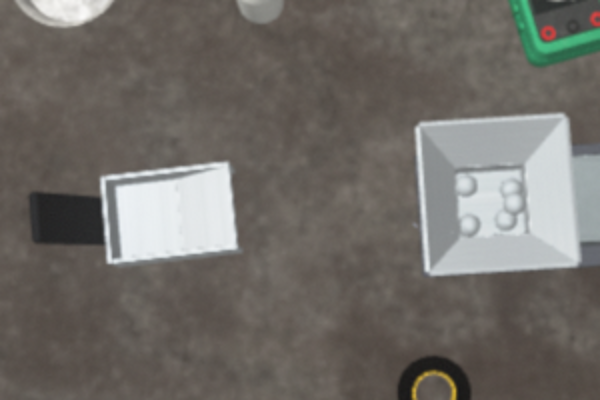

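All five balls are in the hopper, at about (455-525, 185-225). The empty scoop stands upright at (170,213). Next I move above the rod plate.

{"name": "arm_command", "arguments": {
  "series": [
    {"gripper": 100, "delta_pos": [0.001, -0.015, 0.008], "dr": [-0.8, 0, 0.1]},
    {"gripper": 100, "delta_pos": [0.004, -0.05, 0.028], "dr": [-2.5, 0.1, 0.3]},
    {"gripper": 100, "delta_pos": [0.008, -0.1, 0.056], "dr": [-5.1, 0.2, 0.6]},
    {"gripper": 100, "delta_pos": [0.012, -0.15, 0.085], "dr": [-7.6, 0.4, 0.9]},
    {"gripper": 100, "delta_pos": [0.016, -0.2, 0.113], "dr": [-10.2, 0.5, 1.2]},
    {"gripper": 100, "delta_pos": [0.02, -0.25, 0.141], "dr": [-12.7, 0.6, 1.6]},
    {"gripper": 100, "delta_pos": [0.024, -0.3, 0.169], "dr": [-15.3, 0.7, 1.9]},
    {"gripper": 100, "delta_pos": [0.028, -0.35, 0.198], "dr": [-17.8, 0.8, 2.2]},
    {"gripper": 100, "delta_pos": [0.032, -0.4, 0.226], "dr": [-20.4, 1, 2.5]},
    {"gripper": 100, "delta_pos": [0.036, -0.45, 0.254], "dr": [-22.9, 1.1, 2.8]},
    {"gripper": 100, "delta_pos": [0.04, -0.495, 0.28], "dr": [-25.2, 1.2, 3.1]},
    {"gripper": 100, "delta_pos": [0.041, -0.515, 0.29], "dr": [-26.2, 1.2, 3.2]}
  ]
}}

```text
time: 17.77
eef_pos: [0.5394, -0.1602, 0.249]
tcp_rot: [-0.002, -0.036, 0.999, -0.033]
ft_force: [0.6, -0.5, -0.2]
gripper_width: 0.0856
grip_force: 0.0
```

```bash
python3 - <<'E'
from h import *
s=get_state();print(s["eef_pos"],np.round(s["qpos"],2))
RG=C+.195*D+[0,0,.086]; R=frame(D,0)
rows(RG+[0,0,.163],R,3); rows(RG+[0,0,.003],R,6)
E
```

```text
[ 0.53943883 -0.16015015  0.24895794] [ 0.03  0.33  0.25  1.51 -0.02  1.3   1.92]
d [-0.0068 -0.0658  0.0042] r [-3.74 -0.33 -0.28]
[-0.002, -0.022, 0.001] [-1.2, -0.1, -0.1]
[-0.005, -0.044, 0.003] [-2.5, -0.2, -0.2]
[-0.007, -0.066, 0.004] [-3.7, -0.3, -0.3]
d [-0.0077 -0.0554  0.1639] r [-3.74 -0.33 -0.28]
[-0.001, -0.009, 0.027] [-0.6, -0.1, -0.0]
[-0.003, -0.018, 0.055] [-1.2, -0.1, -0.1]
[-0.004, -0.028, 0.082] [-1.9, -0.2, -0.1]
[-0.005, -0.037, 0.109] [-2.5, -0.2, -0.2]
[-0.006, -0.046, 0.137] [-3.1, -0.3, -0.2]
[-0.008, -0.055, 0.164] [-3.7, -0.3, -0.3]
```

{"name": "arm_command", "arguments": {
  "series": [
    {"gripper": 100, "delta_pos": [-0.002, -0.022, 0.001], "dr": [-1.2, -0.1, -0.1]},
    {"gripper": 100, "delta_pos": [-0.005, -0.044, 0.003], "dr": [-2.5, -0.2, -0.2]},
    {"gripper": 100, "delta_pos": [-0.007, -0.066, 0.004], "dr": [-3.7, -0.3, -0.3]},
    {"gripper": 100, "delta_pos": [-0.007, -0.065, 0.03], "dr": [-3.7, -0.3, -0.3]},
    {"gripper": 100, "delta_pos": [-0.007, -0.063, 0.055], "dr": [-3.7, -0.3, -0.3]}
  ]
}}

```text
time: 18.4
eef_pos: [0.5528, -0.2206, 0.1973]
tcp_rot: [0.0, -0.042, 0.999, 0.001]
ft_force: [-0.0, 1.0, -0.1]
gripper_width: 0.0854
grip_force: 0.0
```

```bash
python3 - <<'E'
from h import *
s=get_state();print(s["eef_pos"],np.round(s["qpos"],2))
RG=C+.195*D+[0,0,.086]; R=frame(D,0)
rows(RG+[0,0,.003],R,6)
c=capture("side"); cv2.imwrite("pics/s7.png",cv2.resize(c["pixels"][180:400,270:470],None,fx=2.7,fy=2.7))
E
```

```text
[ 0.5527798  -0.22055358  0.19732559] [ 0.18  0.44  0.25  1.48 -0.12  1.24  2.1 ]
d [ 0.0023 -0.0049  0.1083] r [0.08 0.03 0.39]
[0.0, -0.001, 0.018] [0.0, 0.0, 0.1]
[0.001, -0.002, 0.036] [0.0, 0.0, 0.1]
[0.001, -0.002, 0.054] [0.0, 0.0, 0.2]
[0.002, -0.003, 0.072] [0.1, 0.0, 0.3]
[0.002, -0.004, 0.09] [0.1, 0.0, 0.3]
[0.002, -0.005, 0.108] [0.1, 0.0, 0.4]
```

View pics/s7.png

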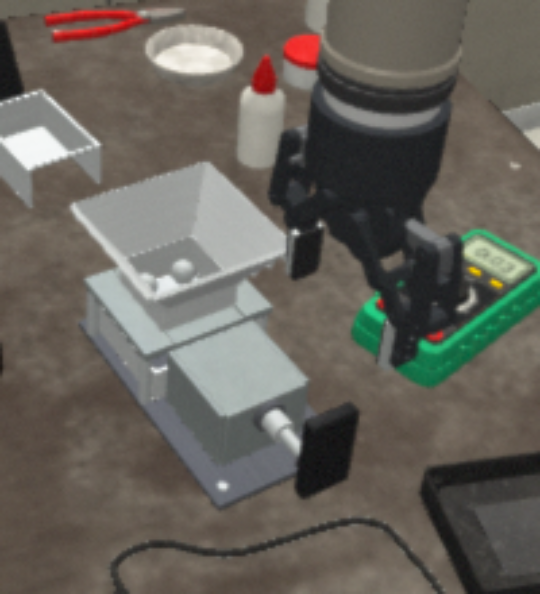

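The open hand straddles the plate at (325,450), and the fingers will stay above the box. I'll descend and close.

{"name": "arm_command", "arguments": {
  "series": [
    {"gripper": 100, "delta_pos": [0.001, -0.003, 0.02], "dr": [0, 0, 0.2]},
    {"gripper": 100, "delta_pos": [0.002, -0.005, 0.04], "dr": [0, 0, 0.4]},
    {"gripper": 100, "delta_pos": [0.002, -0.005, 0.06], "dr": [0, 0, 0.4]},
    {"gripper": 100, "delta_pos": [0.002, -0.005, 0.08], "dr": [0, 0, 0.4]},
    {"gripper": 100, "delta_pos": [0.002, -0.005, 0.095], "dr": [0, 0, 0.4]},
    {"gripper": 100, "delta_pos": [0.002, -0.005, 0.108], "dr": [0, 0, 0.4]},
    {"gripper": 80, "delta_pos": [0.002, -0.005, 0.108], "dr": [0, 0, 0.4]},
    {"gripper": 60, "delta_pos": [0.002, -0.005, 0.108], "dr": [0, 0, 0.4]},
    {"gripper": 40, "delta_pos": [0.002, -0.005, 0.108], "dr": [0, 0, 0.4]}
  ]
}}

```text
time: 19.58
eef_pos: [0.5542, -0.2247, 0.0923]
tcp_rot: [0.002, -0.04, 0.999, 0.0]
ft_force: [0.3, -0.6, 0.0]
gripper_width: 0.0351
grip_force: 0.0
```

{"name": "arm_command", "arguments": {
  "series": [
    {"gripper": 20, "delta_pos": [0, 0, 0], "dr": [0, 0, 0]},
    {"gripper": 0, "delta_pos": [0, 0, 0], "dr": [0, 0, 0]},
    {"gripper": 0, "delta_pos": [0, 0, 0], "dr": [0, 0, 0]},
    {"gripper": 0, "delta_pos": [0, 0, 0], "dr": [0, 0, 0]},
    {"gripper": 0, "delta_pos": [0, 0, 0], "dr": [0, 0, 0]},
    {"gripper": 0, "delta_pos": [0, 0, 0], "dr": [0, 0, 0]}
  ],
  "squeeze": 80
}}

```text
time: 20.32
eef_pos: [0.5539, -0.2249, 0.0921]
tcp_rot: [0.002, -0.04, 0.999, -0.0]
ft_force: [-0.6, -1.8, 5.7]
gripper_width: 0.0114
grip_force: 78.5
```

```bash
python3 - <<'E'
from h import *
s,p,R=tool();print(p,s["gripper_width"],s["ft_force"],(p-C)@D,(p-C)@np.cross(UP,D)); np.savez("rod.npz",p=p,R=R)
rows(p+.065*D,R,10,True)
E
```

```text
[ 0.55392266 -0.22494533  0.0920665 ] 0.01143841560467919 [-0.61495434 -1.78824262  5.74307913] 0.19474873392875058 0.0029905370290017603
d [ 0.0002 -0.065   0.    ] r [0. 0. 0.]
[0.0, -0.002, 0.0] [0.0, 0.0, 0.0]
[0.0, -0.007, 0.0] [0.0, 0.0, 0.0]
[0.0, -0.014, 0.0] [0.0, 0.0, 0.0]
[0.0, -0.023, 0.0] [0.0, 0.0, 0.0]
[0.0, -0.032, 0.0] [0.0, 0.0, 0.0]
[0.0, -0.042, 0.0] [0.0, 0.0, 0.0]
[0.0, -0.051, 0.0] [0.0, 0.0, 0.0]
[0.0, -0.058, 0.0] [0.0, 0.0, 0.0]
[0.0, -0.063, 0.0] [0.0, 0.0, 0.0]
[0.0, -0.065, 0.0] [0.0, 0.0, 0.0]
```

{"name": "arm_command", "arguments": {
  "series": [
    {"gripper": 0, "delta_pos": [0, -0.003, 0], "dr": [0, 0, 0]},
    {"gripper": 0, "delta_pos": [0, -0.009, 0], "dr": [0, 0, 0]},
    {"gripper": 0, "delta_pos": [0, -0.017, 0], "dr": [0, 0, 0]},
    {"gripper": 0, "delta_pos": [0, -0.026, 0], "dr": [0, 0, 0]},
    {"gripper": 0, "delta_pos": [0, -0.036, 0], "dr": [0, 0, 0]},
    {"gripper": 0, "delta_pos": [0, -0.046, 0], "dr": [0, 0, 0]},
    {"gripper": 0, "delta_pos": [0, -0.055, 0], "dr": [0, 0, 0]},
    {"gripper": 0, "delta_pos": [0, -0.061, 0], "dr": [0, 0, 0]},
    {"gripper": 0, "delta_pos": [0, -0.065, 0], "dr": [0, 0, 0]},
    {"gripper": 0, "delta_pos": [0, -0.065, 0], "dr": [0, 0, 0]},
    {"gripper": 0, "delta_pos": [0, -0.065, 0], "dr": [0, 0, 0]},
    {"gripper": 0, "delta_pos": [0, -0.065, 0], "dr": [0, 0, 0]}
  ]
}}

```text
time: 21.82
eef_pos: [0.5587, -0.2839, 0.092]
tcp_rot: [0.001, -0.041, 0.999, 0.004]
ft_force: [-4.1, 9.1, 10.0]
gripper_width: 0.0111
grip_force: 79.2
```

```bash
python3 - <<'E'
from h import *
s,p,R=tool();g=np.load("rod.npz");print(s["gripper_width"],s["ft_force"],"travel",(p-g["p"])@D,"off",(p-C)@D-.195)
c=capture("side"); t=capture("top");np.savez("s8.npz",**c);np.savez("t8.npz",**t)
a=c["pixels"][230:370,270:420]; b=t["pixels"][190:300,330:540]
cv2.imwrite("pics/s8.png",np.hstack([cv2.resize(a,(400,373),interpolation=2),cv2.resize(b,(400,373),interpolation=2)]))
E
```

```text
0.011105979984878903 [-4.1490187   9.11598166 10.04098522] travel 0.059135383833953115 off 0.058884117762703636
```

View pics/s8.png

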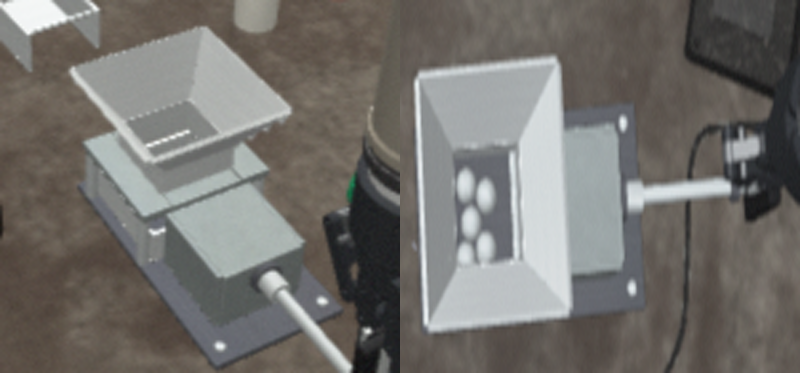

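The five balls have dropped into the tray, at about (465-490,185-255) in the right half. The rod is out 59 mm and the ring isn't visible yet, so I pull a little more.

{"name": "arm_command", "arguments": {
  "series": [
    {"gripper": 0, "delta_pos": [0, -0.002, 0], "dr": [0, 0, 0]},
    {"gripper": 0, "delta_pos": [0, -0.004, 0], "dr": [0, 0, 0]},
    {"gripper": 0, "delta_pos": [0, -0.006, 0], "dr": [0, 0, 0]},
    {"gripper": 0, "delta_pos": [0, -0.006, 0], "dr": [0, 0, 0]},
    {"gripper": 0, "delta_pos": [0, -0.006, 0], "dr": [0, 0, 0]},
    {"gripper": 0, "delta_pos": [0, -0.006, 0], "dr": [0, 0, 0]}
  ]
}}

```text
time: 22.68
eef_pos: [0.5592, -0.2895, 0.092]
tcp_rot: [0.001, -0.041, 0.999, 0.005]
ft_force: [-4.4, 9.5, 11.0]
gripper_width: 0.0113
grip_force: 79.3
```

```bash
cat > ring.py <<'E'
from h import *
import sys
s,p,R=tool();g=np.load("rod.npz");print(s["gripper_width"],s["ft_force"],"travel",(p-g["p"])@D,"off",(p-C)@D-.195)
M=C+.150*D+[0,0,.044]; Z=[]
for n in("side","top"):
    c=capture(n); f=240/np.tan(np.radians(c["vertical_fov"]/2)); I=cv2.cvtColor(c["pixels"],cv2.COLOR_BGR2GRAY)
    pr=lambda X:(lambda q:(f*q[0]/q[2]+c["cx"],f*q[1]/q[2]+c["cy"]))(np.array(c["R"])@X+c["t"])
    print(n,np.round(pr(M),1),[(round(k*1e3),int(cv2.getRectSubPix(I,(1,1),tuple(map(float,pr(M+k*D+[0,0,.004]))))[0,0])) for k in np.arange(-.014,.032,.002)])
    u,v=map(int,pr(M)); a=c["pixels"][v-25:v+25,u-25:u+25]; Z.append(cv2.resize(a,(400,400),interpolation=cv2.INTER_CUBIC))
cv2.imwrite(sys.argv[1],np.hstack(Z))
E
python3 ring.py pics/r9.png
```

```text
0.011279298148815899 [-4.38910127  9.4678945  11.00387257] travel 0.06478244864059661 off 0.06453118256934715
side [374.2 340.2] [(-14, 216), (-12, 217), (-10, 215), (-8, 217), (-6, 215), (-4, 198), (-2, 144), (0, 122), (2, 166), (4, 207), (6, 213), (8, 213), (10, 212), (12, 215), (14, 212), (16, 213), (18, 214), (20, 212), (22, 213), (24, 214), (26, 213), (28, 213), (30, 212)]
top [457.  247.4] [(-14, 208), (-12, 219), (-10, 218), (-8, 218), (-6, 217), (-4, 218), (-2, 204), (0, 176), (2, 201), (4, 221), (6, 222), (8, 220), (10, 220), (12, 220), (14, 220), (16, 220), (18, 221), (20, 221), (22, 221), (24, 221), (26, 221), (28, 221), (30, 221)]
```

View pics/r9.png

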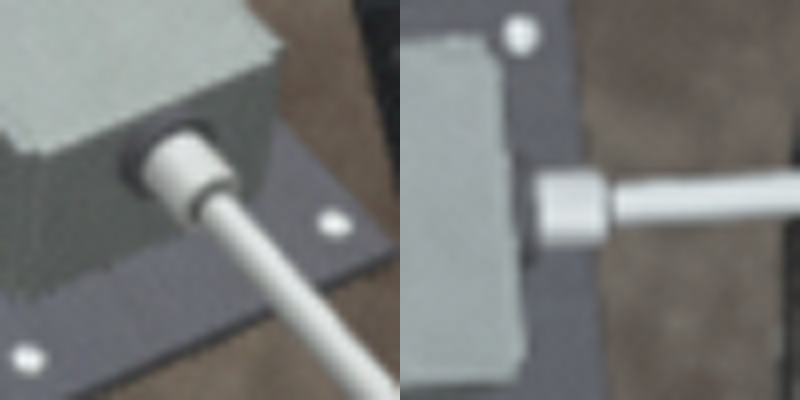

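The dark ring shows as a thin band right at the tube's mouth, at (215,190) on the left and (608,205) on the right. That is half exposed, which agrees with the measured travel of 64.8 mm. I'll hold, check stability and hand in.

{"name": "arm_command", "arguments": {
  "series": [
    {"gripper": 0, "delta_pos": [0, 0, 0], "dr": [0, 0, 0]},
    {"gripper": 0, "delta_pos": [0, 0, 0], "dr": [0, 0, 0]},
    {"gripper": 0, "delta_pos": [0, 0, 0], "dr": [0, 0, 0]},
    {"gripper": 0, "delta_pos": [0, 0, 0], "dr": [0, 0, 0]}
  ]
}}

```text
time: 23.28
eef_pos: [0.5592, -0.2895, 0.092]
tcp_rot: [0.001, -0.041, 0.999, 0.005]
ft_force: [-5.3, 9.6, 11.4]
gripper_width: 0.011
grip_force: 79.3
```

```bash
python3 - <<'E'
from h import *
s,p,R=tool();g=np.load("rod.npz");tr=(p-g["p"])@D;print(tr,s["ft_force"])
W=cloud(capture("top"));m=(W[...,2]>.008)&(W[...,2]<.04)&(abs((W-C)@D)<.045)&(abs(W[...,0]-C[0])<.045);print("ball px",m.sum(),np.nanmax(W[m][:,2]))
if abs(tr-.065)<.0015: print(finish_job())
E
```

```text
0.06481394319873299 [-5.34133322  9.64016506 11.44685825]
ball px 474 0.02987895598811704
the job is handed in; nothing more can be done
None
```

The job is handed in: all five balls went into the hopper with the gate shut and then dropped into the tray, the empty scoop stands upright on the bench, and the arm is holding the rod at its mark (64.8 mm measured travel).

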